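# Load the lid carrier of a capping machine

### The arm

A 6-joint arm with a two-finger parallel gripper is mounted at the origin on the work surface. World frame = base frame: x ahead of the robot, y to its left, z up, the work surface at z = 0. Lengths are in mm, angles in rad, forces in N, time in s.
With the tool pointing down it reaches from about 400 to 825 mm from the base axis. Payload 7 kg.
Tool frame: the origin (TCP) lies at the very end of the fingers, on their centre line; the grasp point (between the pads) lies 19 mm behind it; z points along the fingers, y is the direction in which the jaws open and shut (so a half turn about z gives the same grasp; the last joint's range is limited). The gripper opens to 88 mm and grips with 3 to 60 N. Pads are 19 mm wide; open, the fingers measure 130 mm over their backs; the gripper's body (78 mm by 193 mm) begins 47 mm behind the grasp point.
Start: joints at [-1.018, 0.359, 0.012, 0, -1.224, -0.288], TCP at [176.632, -651.457, 226.561] pointing down, gripper open.
Joint ranges: [-3.07, 3.07], [-1.43, 2.12], [-1.02, 1.25], [-3.03, 1.67], [-3.05, -0], [-3.03, 3.03]. Speed limits (rad/s): [2.39, 2.39, 3.01, 3.14, 3.14, 3.14].

### API

Orientations are given as a unit quaternion [x, y, z, w].
In Python, from plant import bot gives the robot as it stands. Calls block until the motion is done:
- bot.move_ptp(position, orientation): joint-space move of the TCP to a pose.
- bot.line_to(position, velocity=150, ori=None): straight line of the TCP; ori=None keeps the orientation; velocity is the mean speed in mm/s.
- bot.move_joints(angles): joint-space move.
- bot.move_gripper(opening, force=None): finger opening in mm; force is the grip in N (None keeps the last); returns when the fingers have stopped.
- bot.pause(seconds).
- bot.solve_ik(position, orientation): joint angles nearest the present ones, or None.
- bot.read_state(): the state.
- bot.camera(name): name is "scene" or "top"; returns the picture (384x512x3 uint8, red, green, blue); there is no depth.
- bot.get_calibration(name): a dict with "fx", "fy", "cx", "cy" (pixels), "view" (4x4, takes a point from world to camera coordinates). Camera axes: x right, y up, looking along -z (the intrinsics and any distortion apply to the point x, -y, -z); pixel columns grow to the right and rows downward; lengths in mm; the calibration is good to about 2 mm. A picture is of the moment at which its call begins. get_calibration takes no time and is no camera call.
A pose or a line that the arm cannot do raises bot.Unreachable and nothing moves.
- bot.close_job(): hands the job in, once; it reports no verdict.
The state is a dict: "t": time; "joint_pos": joint angles; "qvel": joint speeds; "tau": joint torques, N m; "tcp_pos": TCP position; "eef_rot": TCP orientation; "contact_force": force on the tool from outside, world axes, zero at the start; "moment": the same for the moment, N m; "width": finger opening in mm.
Only numpy, scipy, OpenCV 4.12 (cv2) and the standard library are available. Lean on these libraries where they do the work, as an engineer would, in place of code of your own. Each camera call takes 0.05 s, during which the arm holds its last target.

### The job

Two jar lids of different size lie on the aluminium loading plate of the bench capping machine. Bring each lid (it can simply be slid across) to drop flat into the carrier pocket of its own size; only once both lie in their pockets, push the white carrier fully home against the machine's rubber stops, for instance by its upright steel tab, with the lids still lying flat in it. Leave the jars around it standing where they are.

Things in the scene. Friction and masses are not known exactly. Their poses are not given: they have to be found in the camera images.
- loader: Fixed bench capping machine, yaw varies. Origin on the table; its +x points from the loading plate to the machine, +y to the tab's side. The aluminium loading plate is at the near side: flat, top 45 mm above the table, x -185 to -60 mm, y -150 to 150 mm, no rim. Beyond it lies the white carrier. The grey machine housing, 75 mm high (up to 110 mm with the two steel chuck covers on it), stands at x 135 to 235 mm, y -150 to 150 mm.
- carrier (a joint): Position of the white plastic carrier along the loader's +x (m): it starts between 0 and 0.012 and is fully home at 0.050 (hard end stop). A steady friction of about 4 N holds it wherever it is; no spring. The carrier is a slab 116 mm (x) by 296 mm (y), centred at loader x = joint value, y = 0, its top 43.5 mm above the table (1.5 mm below the loading plate, from which it is 2 mm away at 0). It has two round pockets 15 mm deep.
- pocket_large (a point): Centre of the floor of the large pocket (90 mm wide, 15 mm deep, dark floor 28.5 mm above the table) on the carrier's +y side, at carrier y = +70 mm; moves with the carrier; axes as the loader's.
- pocket_small (a point): Centre of the floor of the small pocket (68 mm wide, 15 mm deep, dark floor 28.5 mm above the table) at carrier y = -70 mm; moves with the carrier; axes as the loader's.
- tab_top (a point): Middle of the top edge of the carrier's upright steel tab: 12 mm thick (loader x), 44 mm wide (loader y), its top 92.5 mm above the table and 49 mm above the carrier. It stands at the carrier's +y end, outside the loading plate (nothing but the table is behind it, on the robot's side). Push its near face along loader +x.
- lid_large: Large yellow screw lid, a disc 84 mm in diameter, 18 mm high, about 50 g. Slides easily when pushed at its rim. Origin at the centre of its underside, z up. Starts flat on the loading plate, in front of either pocket. In its pocket it stands 3 mm proud of the carrier.
- lid_small: Small yellow screw lid, a disc 62 mm in diameter, 18 mm high, about 30 g. Slides easily when pushed at its rim. Origin at the centre of its underside, z up. Starts flat on the loading plate, in front of either pocket. In its pocket it stands 3 mm proud of the carrier.
- jar_a: Bystander: closed white seed jar with yellow lid, 70 mm in diameter, 86 mm high, beside the loader on the -y side. Origin at the centre of its underside.
- jar_b: Bystander: the same kind of jar, beside the carrier on the +y side, farther from the robot than the tab. Origin at the centre of its underside.
- jar_open: Bystander: open empty white jar, 66 mm in diameter, 80 mm high, on the -y side beside the carrier. Origin at the centre of its underside.
Not all that is in view belongs to the job. Leave any red look-alike of the lid_small alone.

How it is judged (in metres and radians):
On the way:
1. Both lids lie flat on the floor of the pocket of their own size while the carrier is not yet home (horizontal distance between lid_large and pocket_large below 0.007 m and z of lid_large in the frame of pocket_large below 0.004 m and angle between each of lid_large, lid_small's own z axis and vertical below 0.08 rad and horizontal distance between lid_small and pocket_small below 0.007 m and z of lid_small in the frame of pocket_small below 0.004 m and value of joint carrier below 0.042 m), for 0.2 s.
At the end, for the whole second after the job is handed in: The large lid lies flat in the large pocket and the small lid in the small one (underside within 4 mm of the pocket floor, centre within 7 mm of the pocket's, tilt under 0.08 rad), both at rest, and the carrier is home (joint above 0.046) (horizontal distance between lid_large and pocket_large below 0.007 m and z of lid_large in the frame of pocket_large below 0.004 m and angle between each of lid_large, lid_small's own z axis and vertical below 0.08 rad and horizontal distance between lid_small and pocket_small below 0.007 m and z of lid_small in the frame of pocket_small below 0.004 m and value of joint carrier above 0.046 m and linear speed of each of lid_large, lid_small below 0.02 m/s); the robot touches nothing.
It fails at once if A bystander jar is moved by more than 25 mm or tipped (distance of any of jar_a, jar_b, jar_open from where it was at the start of the episode above 0.025 m or angle between any of jar_a, jar_b, jar_open's own z axis and vertical above 0.4 rad).
It also fails if it takes over 54 s, if anything falls off the work surface, if the arm or the gripper's body presses on something with over 40 N, if the wrist force passes 120 N, or if a joint passes its speed limit or range.

## Working session

There is one attempt and no reset: what is moved stays moved. The work goes in short steps, each a Python script; the robot and the scene stay as the last script left them, time stands still between calls to the robot, and variables do not carry over. Pictures are saved under pics/ and viewed, and the job is handed in when it is done.

```bash
ls; mkdir -p pics; python3 - <<'E'
from plant import bot
import cv2,numpy as np
np.set_printoptions(suppress=True,precision=3)
for n in ("scene","top"):
    cv2.imwrite(f"pics/{n}0.png",cv2.cvtColor(bot.camera(n),cv2.COLOR_RGB2BGR)); print(n,bot.get_calibration(n))
print(bot.read_state())
E
```

```text
pics
scene {'fx': 462.87748441592333, 'fy': 462.87748441592333, 'cx': 258.8099370262761, 'cy': 194.32518780812194, 'view': array([[    0.111,     0.994,     0.011,   -73.453],
       [   -0.762,     0.078,     0.643,   374.599],
       [    0.638,    -0.08 ,     0.766, -1715.252],
       [    0.   ,     0.   ,     0.   ,     1.   ]])}
top {'fx': 479.71650271063845, 'fy': 479.71650271063845, 'cx': 258.4091521522156, 'cy': 189.85040950250408, 'view': array([[    0.012,    -1.   ,    -0.003,    28.413],
       [    0.991,     0.012,     0.134,  -563.186],
       [   -0.134,    -0.005,     0.991, -1023.194],
       [    0.   ,     0.   ,     0.   ,     1.   ]])}
{'t': 0.1, 'joint_pos': array([-1.018,  0.359,  0.011, -0.   , -1.224, -0.288]), 'qvel': array([ 0.   , -0.002,  0.005, -0.   , -0.   ,  0.   ]), 'tau': array([ -0.001, -58.416,  29.375,   7.015,   0.01 ,  -0.   ]), 'tcp_pos': array([ 176.483, -651.047,  225.704]), 'eef_rot': array([-0.132,  0.991,  0.001, -0.   ]), 'contact_force': array([ 0.242, -0.867,  0.199]), 'moment': array([-0.059,  0.012, -0.048]), 'width': 87.56619692558249}
```

View pics/scene0.png

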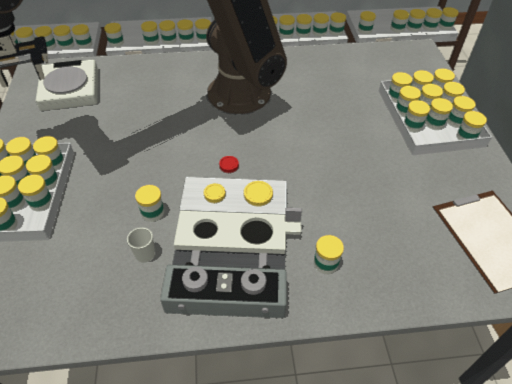

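View pics/top0.png

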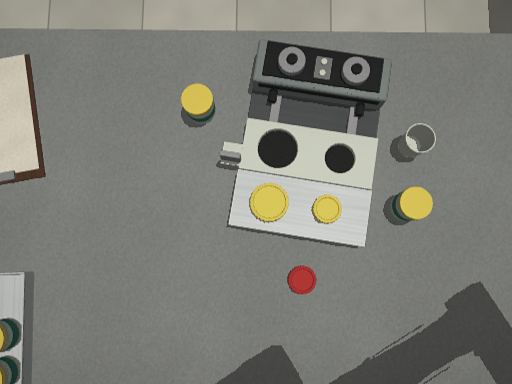

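The top view shows the large lid at about (269,202) in front of the large pocket (278,148). The small lid is at (327,209), in front of the small pocket (340,158). The tab is at (231,150), and the red decoy at (302,280) lies off the plate on the near side. Next I'll measure these.

```bash
cat > h.py <<'E'
from plant import bot
import cv2,numpy as np
np.set_printoptions(suppress=True,precision=2)
def ray(cam,uv,z):
    c=bot.get_calibration(cam);V=np.array(c["view"]);R=V[:3,:3];o=-R.T@V[:3,3]
    d=R.T@np.array([(uv[0]-c["cx"])/c["fx"],-(uv[1]-c["cy"])/c["fy"],-1.0])
    return (o+d*(z-o[2])/d[2])
def proj(cam,p):
    c=bot.get_calibration(cam);V=np.array(c["view"]);q=V[:3,:3]@np.array(p)+V[:3,3]
    return np.array([c["cx"]+c["fx"]*q[0]/-q[2],c["cy"]+c["fy"]*-q[1]/-q[2]])
def blobs(mask,amin=150):
    cs,_=cv2.findContours(mask.astype(np.uint8),cv2.RETR_EXTERNAL,cv2.CHAIN_APPROX_NONE)
    return [c for c in cs if cv2.contourArea(c)>amin]
def circ(cam,c,z):
    P=np.array([ray(cam,p[0]+0.0,z)[:2] for p in c])
    A=np.c_[2*P,np.ones(len(P))];s=np.linalg.lstsq(A,(P**2).sum(1),rcond=None)[0]
    return s[:2],np.sqrt(s[2]+s[:2]@s[:2])
def masks(im):
    hsv=cv2.cvtColor(im,cv2.COLOR_RGB2HSV)
    y=cv2.inRange(hsv,(20,120,120),(35,255,255))>0
    return hsv,y,hsv[...,2]<60
E
python3 - <<'E'
from h import *
for cam in("top","scene"):
    im=bot.camera(cam);hsv,y,d=masks(im)
    for nm,m,z in(("yel",y,63),("dark",d,43.5)):
        for c in blobs(m):
            (u,v),r=cv2.minEnclosingCircle(c)
            inr=(215<u<400 and 120<v<225) if cam=="top" else (170<u<300 and 170<v<250)
            if inr: 
                s,R=circ(cam,c,z);print(cam,nm,(round(u),round(v)),s,R)
    if cam=="top":
        hull=None
        w=((hsv[...,2]>150)&(hsv[...,1]<60)).astype(np.uint8)
        cv2.imwrite("pics/w.png",w*255)
        cv2.imwrite("pics/crop.png",cv2.resize(cv2.cvtColor(im,cv2.COLOR_RGB2BGR)[30:260,200:400],None,fx=3.4/1.3,fy=3.4/1.3,interpolation=cv2.INTER_CUBIC))
        for c in blobs(w):
            print(cv2.boundingRect(c),cv2.approxPolyDP(cv2.convexHull(c),5,True)[:,0].tolist())
E
```

```text
top yel (327, 209) [ 520.63 -112.32] 29.536739875928543
top yel (269, 202) [533.33  12.3 ] 40.18991617936786
top dark (339, 159) [ 634.52 -142.96] 30.7036798020156
top dark (277, 148) [655.02  -5.43] 41.52949640667827
(0, 272, 24, 112) [[23, 272], [21, 377], [15, 383], [0, 356], [0, 273]]
(406, 123, 30, 30) [[423, 123], [435, 142], [418, 152], [407, 144], [406, 133]]
(223, 118, 155, 129) [[224, 141], [247, 118], [377, 138], [364, 246], [229, 224]]
(0, 54, 39, 119) [[23, 54], [38, 167], [0, 172], [0, 59]]
(426, 0, 64, 32) [[487, 11], [489, 31], [427, 31], [426, 0], [467, 0]]
(332, 0, 93, 32) [[423, 0], [424, 31], [332, 30], [332, 0]]
(237, 0, 93, 31) [[329, 0], [329, 30], [237, 29], [238, 0]]
(143, 0, 93, 31) [[235, 0], [234, 30], [143, 28], [144, 0]]
(49, 0, 93, 29) [[141, 0], [140, 28], [49, 28], [51, 0]]
(0, 0, 49, 28) [[48, 0], [46, 27], [0, 27], [0, 0]]
scene yel (214, 192) [ 525.93 -113.83] 31.291212243867662
scene yel (258, 192) [539.17  10.51] 42.49614950352164
scene dark (205, 228) [ 638.89 -144.88] 26.602671145657943
scene dark (256, 232) [660.1   -7.21] 37.41164661155091
```

View pics/crop.png

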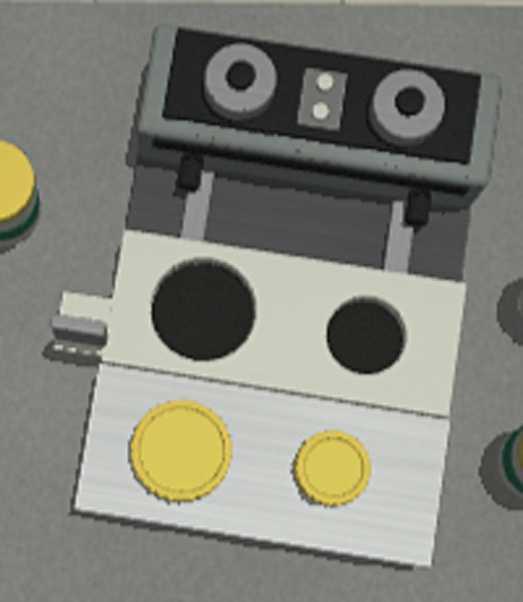

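```bash
python3 - <<'E'
from h import *
for cam in("top","scene"):
    im=bot.camera(cam);g=cv2.cvtColor(im,cv2.COLOR_RGB2GRAY)
    for th in(60,100,140,170):
        for c in blobs(g<th):
            (u,v),r=cv2.minEnclosingCircle(c)
            inr=(215<u<400 and 120<v<180) if cam=="top" else (170<u<300 and 210<v<245)
            if inr and r<40: s,R=circ(cam,c,43.5);print(cam,th,s,R)
    if cam=="top":
        print(g[130:170,278].tolist())
# tab and corners in top: crop px/2.615+offset
f=lambda u,v:(200+u/2.615,30+v/2.615)
for n,p,z in(("carrier c",(124,230),43.5),("carrier +y near",(99,362),43.5),("carrier -y near",(447,414),43.5),("carrier -y far",(466,283),43.5),("plate near+y",(75,512),45),("plate near-y",(432,566),45),("tabtop far l",(53,316),92.5),("far r",(107,321),92.5),("near l",(53,329),92.5),("near r",(107,335),92.5)):
    print(n,ray("top",f(*p),z))
cv2.imwrite("pics/tab.png",cv2.resize(cv2.cvtColor(bot.camera("scene"),cv2.COLOR_RGB2BGR)[165:275,160:320],None,fx=5,fy=5,interpolation=cv2.INTER_CUBIC))
cv2.imwrite("pics/tabt.png",cv2.resize(cv2.cvtColor(bot.camera("top"),cv2.COLOR_RGB2BGR)[125:185,205:285],None,fx=9,fy=9,interpolation=cv2.INTER_CUBIC))
E
```

```text
top 60 [ 634.52 -142.96] 30.7036798020156
top 60 [655.04  -5.39] 41.53338303325342
top 100 [ 635.6  -143.81] 32.12315297570861
top 100 [656.24  -5.71] 42.84314595756077
[65, 42, 38, 35, 37, 37, 40, 39, 38, 38, 37, 40, 38, 37, 38, 39, 37, 38, 39, 38, 37, 39, 39, 38, 39, 39, 40, 39, 40, 39, 40, 38, 40, 41, 38, 39, 32, 54, 178, 206]
scene 60 [ 639.06 -145.06] 26.751643951063027
scene 60 [660.    -7.31] 37.53593618356882
scene 100 [ 638.44 -145.35] 28.040103256353888
scene 100 [660.09  -7.57] 39.13569446631682
scene 140 [ 635.59 -145.5 ] 31.558156914795667
scene 140 [656.58  -6.89] 42.442964380759555
scene 140 [616.73 102.58] 23.219201341464814
carrier c [724.74  61.75  43.5 ]
carrier +y near [609.39  81.17  43.5 ]
carrier -y near [ 568.36 -212.39   43.5 ]
carrier -y far [ 681.42 -230.77   43.5 ]
plate near+y [482.19  98.8   45.  ]
plate near-y [ 441.14 -197.21   45.  ]
tabtop far l [637.99 116.76  92.5 ]
far r [634.36  72.88  92.5 ]
near l [627.25 116.52  92.5 ]
near r [622.8   72.69  92.5 ]
```

View pics/tabt.png

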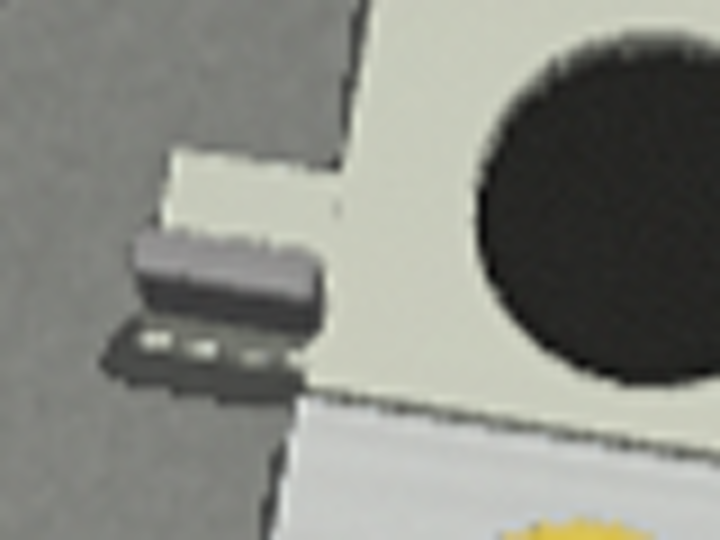

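View pics/tab.png

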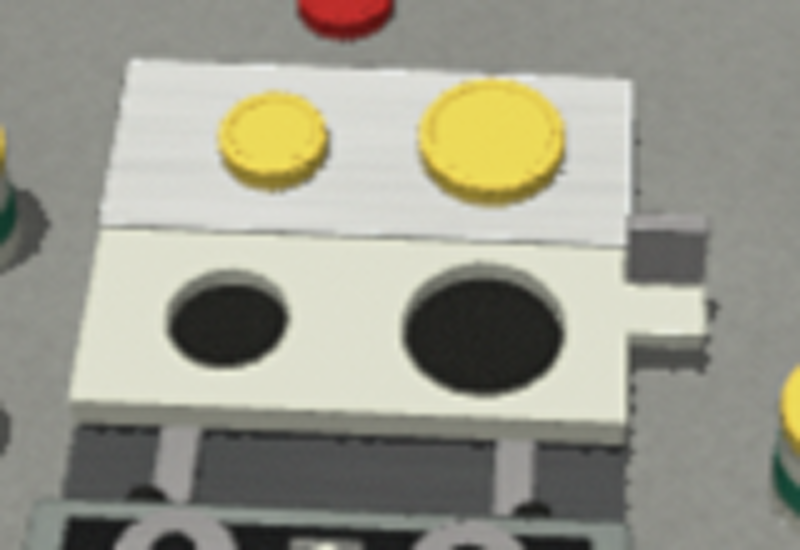

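```bash
cat >> h.py <<'E'
def quat(psi):  # tool x pointing opposite to heading psi
    a=(psi+np.pi)/2; return [np.cos(a),np.sin(a),0,0]
def push(lid,pocket,R,gap,over=-1.0,z=49.5,back=22):
    lid=np.array(lid,float);pocket=np.array(pocket,float);d=pocket-lid;L=np.hypot(*d);d/=L
    psi=np.arctan2(d[1],d[0]);q=quat(psi);off=9.5+np.sqrt(R*R-gap*gap/4)
    P=lambda s,zz:[*(lid+d*(s-off)),zz]
    bot.move_ptp(P(-back,120),q);bot.move_gripper(gap,20)
    bot.line_to(P(-back,z),100)
    print("start",bot.read_state()["tcp_pos"],bot.read_state()["width"])
    bot.line_to(P(-2,z),60);bot.line_to(P(L-30,z),60)
    bot.line_to(P(L+over,z),30);s=bot.read_state();print("end",P(L+over,z),s["tcp_pos"],s["contact_force"])
    bot.line_to(P(L-25,z),80);bot.line_to(P(L-30,130),150)
    print("t",bot.read_state()["t"])
def look(n):
    for c in("top","scene"):
        im=bot.camera(c);b=im[20:270,190:450] if c=="top" else im[150:330,120:350]
        cv2.imwrite(f"pics/{n}_{c}.png",cv2.resize(cv2.cvtColor(b,cv2.COLOR_RGB2BGR),None,fx=2.3,fy=2.3,interpolation=cv2.INTER_CUBIC))
E
python3 - <<'E'
from h import *
for psi in(-8.45,-15.4):
  for p in([478,20,120],[478,20,49.5],[615,-1,49.5],[475,-100,49.5],[605,-136,49.5]): print(bot.solve_ik(p,quat(np.radians(psi))))
push((534.5,11.8),(657,-6.4),42,50)
look("a")
E
```

```text
[ 0.45  0.14 -0.56  0.   -0.88 -2.17]
[ 0.45  0.24 -0.64 -0.   -0.7  -2.17]
[ 0.32  0.43 -0.33  0.   -0.81 -2.03]
[ 0.2   0.25 -0.62  0.   -0.7  -1.92]
[ 0.09  0.43 -0.32  0.   -0.82 -1.81]
[ 0.45  0.14 -0.56  0.   -0.88 -2.29]
[ 0.45  0.24 -0.64 -0.   -0.7  -2.29]
[ 0.32  0.43 -0.33  0.   -0.81 -2.16]
[ 0.2   0.25 -0.62 -0.   -0.7  -2.04]
[ 0.09  0.43 -0.32  0.   -0.82 -1.93]
start [470.36  21.52  49.88] 49.9979197020297
end [np.float64(613.2313521946483), np.float64(0.10277053108083756), 49.5] [613.08   0.11  49.49] [ 0.73 -0.16  0.25]
t 9.2
```

View pics/a_scene.png

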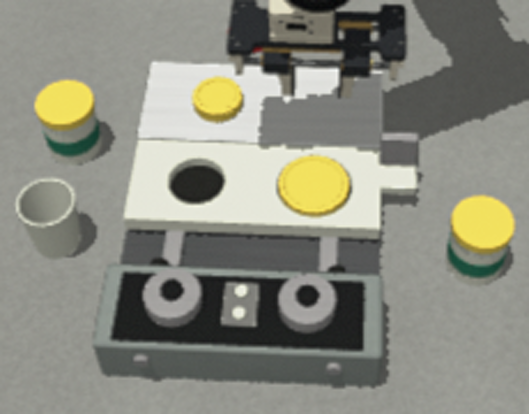

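View pics/a_top.png

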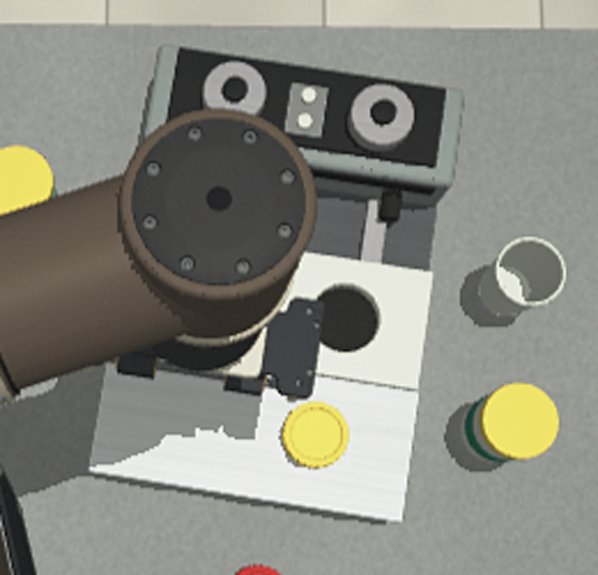

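In the scene crop the large lid looks thin and flat at (314,184) in its pocket, with the small lid untouched at (218,98). I'll push the small one next.

```bash
python3 - <<'E'
from h import *
def chk():
    for c in blobs(masks(bot.camera("scene"))[1]):
        (u,v),r=cv2.minEnclosingCircle(c)
        if 170<u<300 and 170<v<250:
            for z in(46.5,63): print((u,v),z,*circ("scene",c,z))
chk()
push((522,-113),(636.3,-144.5),31,40)
look("b");chk()
E
```

```text
(256.0, 230.0) 46.5 [657.5   -7.39] 41.37187258346135
(256.0, 230.0) 63 [669.23  -8.76] 40.707416972529515
(214.25, 192.5) 46.5 [ 512.05 -113.98] 31.941798178098473
(214.25, 192.5) 63 [ 526.11 -113.64] 31.428794881472594
start [469.22 -98.3   49.88] 39.68773161875921
end [np.float64(603.3431966789196), np.float64(-135.4174164075763), 49.5] [ 603.2  -135.41   49.5 ] [-0.61  0.2   0.4 ]
t 15.7417
(204.8943634033203, 228.03521728515625) 46.5 [ 636.28 -145.32] 30.433813055954737
(204.8943634033203, 228.03521728515625) 63 [ 648.35 -144.48] 29.945028851031562
(256.0, 230.0) 46.5 [657.43  -7.35] 41.41068332637416
(256.0, 230.0) 63 [669.16  -8.72] 40.74560439301068
```

View pics/b_scene.png

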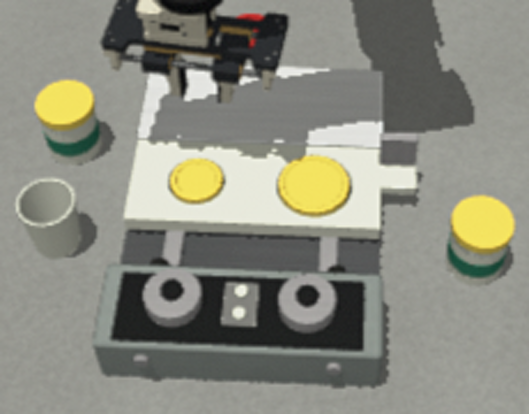

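View pics/b_top.png

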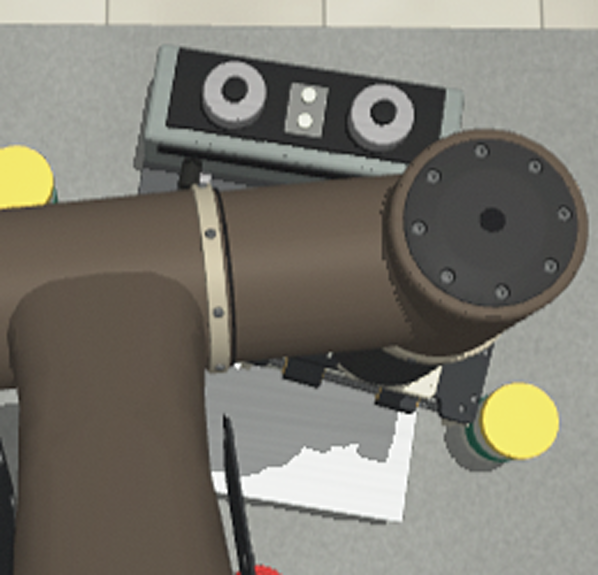

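Both lids are flat in their pockets: the scene crop shows them at (196,181) and (314,184), and the fits at z=46.5 match the pocket centres. Now I'll push the tab home and stop on force.

```bash
python3 - <<'E'
from h import *
psi=np.radians(-8.3);q=quat(psi);d=np.array([np.cos(psi),np.sin(psi)]);f=np.array([625.,94.6])
P=lambda s,z:[*(f+d*(s-9.5)),z]
c=bot.read_state()["tcp_pos"]; bot.line_to([c[0]-40,c[1],150],200)
bot.move_ptp(P(-30,150),q);bot.move_gripper(0,20)
bot.line_to(P(-30,65),100);bot.line_to(P(-6,65),60)
f0=bot.read_state()["contact_force"];s=-6;log=[]
while s<66:
    s+=4 if s<26 else 1.5
    bot.line_to(P(s,65),40)
    st=bot.read_state();F=-(st["contact_force"]-f0)[:2]@d
    log.append((round(s,1),round(float((st["tcp_pos"][:2]-f)@d+9.5),1),round(float(F),1)))
    if F>16: break
print(log)
bot.line_to(P(s-25,65),100);bot.line_to(P(s-40,150),150)
bot.move_ptp([420,250,220],q)
print(bot.read_state()["t"],s)
look("c")
for cam in("top","scene"):
  for c in blobs(masks(bot.camera(cam))[1]):
    (u,v),r=cv2.minEnclosingCircle(c);w=circ(cam,c,46.5)
    if 550<w[0][0]<760 and -180<w[0][1]<40: print(cam,(u,v),*w)
E
```

```text
[(-2, -1.9, 0.1), (2, 1.8, 2.8), (6, 5.9, 2.1), (10, 10.0, 1.6), (14, 14.1, 1.6), (18, 18.1, 1.1), (22, 22.1, 2.2), (26, 26.2, 2.3), (27.5, 27.4, 3.5), (29.0, 29.0, 4.2), (30.5, 30.6, 2.6), (32.0, 32.1, 3.1), (33.5, 33.6, 3.4), (35.0, 35.2, 3.3), (36.5, 36.6, 3.0), (38.0, 38.1, 2.8), (39.5, 39.6, 3.7), (41.0, 41.1, 2.9), (42.5, 42.6, 2.6), (44.0, 44.1, 3.0), (45.5, 45.6, 2.8), (47.0, 47.1, 3.0), (48.5, 48.2, 5.5), (50.0, 48.2, 11.0), (51.5, 48.3, 16.9)]
27.9917 51.5
top (342.7477111816406, 136.6559600830078) [ 683.56 -151.28] 30.035677000773788
top (281.07574462890625, 127.18484497070312) [703.78 -13.71] 41.037847293093
scene (202.7083282470703, 243.1979217529297) [ 685.68 -152.52] 30.501087703406697
scene (255.33871459960938, 245.5) [706.15 -14.83] 41.50355556625775
```

View pics/c_scene.png

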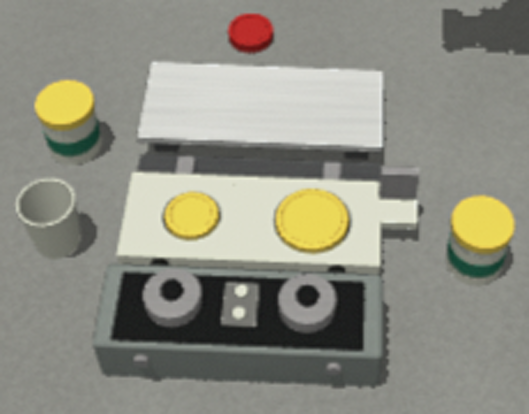

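View pics/c_top.png

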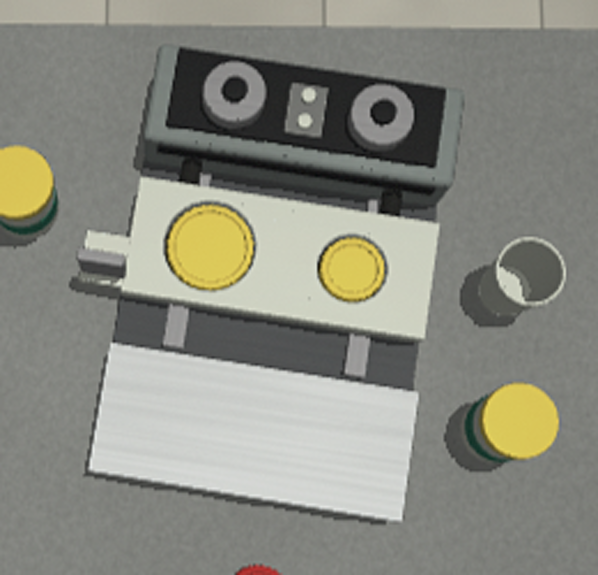

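The carrier is against both stops, the lids lie flat with an even dark gap around them, the jars have not moved, and the robot is clear of everything.

```bash
python3 -c "
from plant import bot
bot.close_job()"
```

```text
the job is handed in; nothing more can be done
```

I slid each lid into the pocket of its own size with the opened fingers, then pushed the carrier home by its steel tab with the fingers closed. I handed the job in at about 28 s of the 54 s allowed; no verdict was reported.

- **Lids:** both dropped flat before the carrier was pushed. In the scene camera their centres fitted within about 1 mm of the pocket centres at the dropped height. After the push, both views still show them flat and lying evenly in their pockets.
- **Carrier:** the tab moved about 47 mm against roughly 3 N, then stopped at a fixed position while the force rose to 17 N. The pictures show the carrier against both rubber stops.
- **Surroundings:** the jars and the red look-alike appear not to have moved, and the robot was clear of everything at hand-in.
- **Disagreement between cameras:** after the push the two cameras differed by about 2 mm on the lid positions, which is within the stated calibration. No check failed.

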